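# Clamp a knife in the sharpener with the hex key

## Robot

A 6-joint arm with a two-finger parallel gripper is mounted at the origin on a cart in front of the work surface, level with it; the furniture and walls round the work are solid. World frame = base frame: x ahead of the robot, y to its left, z up, the work surface at z = 0. Lengths are in mm, angles in rad, forces in N, time in s.
With the tool pointing down it reaches from about 350 to 775 mm from the base axis. Payload 7.3 kg.
Tool frame: the origin (TCP) lies at the centre of the arm's flange, where the gripper is bolted on; the fingertips stand 178 mm ahead of it and the grasp point (between the pads) lies 159 mm ahead of it; z points along the fingers, y is the direction in which the jaws open and shut (so a half turn about z gives the same grasp; the last joint's range is limited). The gripper opens to 92 mm and grips with 3 to 60 N. Pads are 19 mm wide; open, the fingers measure 130 mm over their backs; the gripper's body (75 mm by 190 mm) begins 47 mm behind the grasp point.
Start: joints at [1.077, 0.342, 1.524, -0, 1.275, -0.146], TCP at [178.914, 493.576, 404.741] pointing down, gripper open.
Joint ranges: [-2.53, 2.53], [-0.77, 2.02], [0.04, 2.7], [-1, 4.14], [0.28, 2.66], [-3.11, 3.11]. Speed limits (rad/s): [2.57, 2.57, 3.14, 3.14, 3.14, 3.14].

## Interface

Orientations are given as [roll, pitch, yaw] about the fixed x, y, z axes, in that order (R = Rz(yaw) Ry(pitch) Rx(roll)).
In Python, from plant import get_obs, capture, close_job gives the robot as it stands. The module is installed in compiled form; this text tells all that it offers.
- The arm moves only by the shell command python3 -m pendant 'ROWS'. ROWS is JSON, a list of rows, each a list of 3 entries, a list of its own where there are three numbers: the shift along the tool's x, y, z in m, then the turn, a rotation vector about the tool's x, y, z in rad, then the finger opening in m, from 0 to 0.0918. In form: [[[tx, ty, tz], [wx, wy, wz], fingers], ...]. A call has 1 to 10 rows; each row is the pose to reach, as a shift and turn from the pose commanded when the call began, along the tool's axes at that moment; what a row does not reach only later rows make up. A row lasts 1/12 s, in which the tool goes at most 41.7 mm and 7.16 degrees, less where a joint would pass 70% of its speed; a pose out of reach is approached as far as the arm can. A call with a gripper value outside its range is refused whole. The fingers move at their own pace and stop on an object; the grip force is fixed at half the most. Time passes only in rows, so rows that repeat a pose let the fingers close. It gives the time, the measured TCP pose, the force and the opening at its end, in the units of the state.
- get_obs(): the state, without advancing time (a new reading comes with each control period).
- capture(name): name is "side" or "top"; returns a dict with "color" (480x640x3 uint8, red, green, blue), "mtx" (3x3 intrinsics, pixels), "rvec" (rotation vector, rad) and "tvec" (3), from world to camera coordinates, as OpenCV has them. Camera axes: x right, y down, z forward; pixel columns grow to the right and rows downward; lengths in mm; the calibration is good to about 2 mm. A picture is of the moment at which its call begins. There is no depth.
- close_job(): hands the job in, once; it reports no verdict.
The state is a dict: "time": time; "joint_positions": joint angles; "dq": joint speeds; "tau": joint torques, N m; "tool_pos": TCP position; "tcp_rot": TCP orientation; "contact_force": force on the tool from outside, world axes, zero at the start; "moment": the same for the moment, N m; "grip_width": finger opening in mm.
Only numpy, scipy, OpenCV 4.12 (cv2) and the standard library are available. Lean on these libraries where they do the work, as an engineer would, in place of code of your own. Each camera call takes 0.05 s, during which the arm holds its last target. There are 200 camera calls.

## Task

The kitchen knife lies ready in the open clamp of the knife sharpener. Take the T-handled hex key from its wooden stand, feel it into the hexagon socket at the bottom of the clamp's collar (press lightly and turn until it drops in fully), tighten the clamp clockwise until it grips the blade firmly, at about 0.3 N m and never as much as 0.5 N m, and put the key back upright in its stand. Press gently, do not shift the knife, and leave the other things alone.

Things in the scene. Friction and masses are not known exactly. Their poses are not given: they have to be found in the camera images.
- hex_key: T-handled hex key, about 0.28 kg, 112 mm tall, standing in the stand. Origin: middle of its lower end; z up the shank. Shank: hexagon 16 mm across flats up to 56 mm (two flats face along +-y, corners along +-x), then a 12 mm round neck to 94 mm. Wooden cross-bar along y: 90 mm long, 18 mm wide, z 94 to 112 mm; grip it across x.
- key_tip (a point): Middle of the key's lower end (its origin), to be seated in the socket. Its edges are chamfered 0.9 mm over the lowest 1.5 mm, so it already sinks about 1 mm as it nears alignment.
- key_handle (a point): Middle of the key's cross-bar, 103 mm above the tip; axes as the key's (y along the bar).
- sharpener: Knife sharpener, heavy, fixed where it stands: black foot plate 120 x 120 mm, aluminium pedestal, lower jaw 80 x 80 mm with its top at z = 56 mm, two steel guide pins to 85 mm. Origin on the worktop under the clamp screw's axis; x from the blade side to the back, z up.
- upper_jaw: Aluminium upper jaw with a round collar, 0.2 to 2 mm above the blade at first; sinks 1.5 mm per rad of the clamp screw, clockwise from above. The screw has 0.15 N m of friction either way and stays where it is left; once the jaw meets the blade the torque rises by about 0.8 N m per rad. Read it while turning slowly: at rest, friction can hide part of it.
- collar_mouth (a point): Middle of the collar's open top, 96 mm above the worktop with the clamp closed. The collar is 42 mm wide; its bore narrows from 28 mm at the mouth to 19.6 mm (round) 6 mm down. 21 to 22 mm below the mouth the bore ends on the rim of the screw's hexagon socket. The point does not turn with the screw.
- socket_floor (a point): Middle of the floor of the screw's hexagon socket, 32 mm below the collar's mouth. Socket: 16.5 mm across flats, 10 mm deep, its rim 10 mm above this point; how it is turned is unknown and cannot be measured. The key fits every 60 degrees and has about 3 degrees of play each way. The point does not turn with the screw.
- knife: Kitchen knife, loose, 0.15 kg: steel blade 150 x 34 x 3 mm lying flat between the jaws, its edge toward the robot, black handle (105 mm) to the right. Origin: underside of the blade at the spine, in the middle of the jaws; y toward the tip, -x toward the edge.
- key_stand: Turned wooden stand, fixed where it stands: foot 68 mm wide, post 39 mm wide and 42 mm tall with an upright round well 22 mm wide. Origin: middle of its underside.
- stand_mouth (a point): Middle of the well's mouth, at the top of the stand (42 mm).
- stand_floor (a point): Middle of the well's floor, 33 mm below its mouth; the key's tip rests here.
- stone_guide: The sharpener's guide rod with a stone and a wooden handle, 235 mm long, lying on the worktop near its front edge. Leave alone.
- onion: Red onion, 78 mm, on the chopping board. Leave alone.
- lemon: Lemon, 78 x 55 mm, on the chopping board. Leave alone.
- mug: White mug, 89 mm wide, 98 mm tall, behind the sharpener. Leave alone.
There are look-alikes about, which are no part of the job. Of the things that look like the hex_key, the largest one is meant.

How it is judged (in metres and radians):
On the way, in this order (a step that is already met when the one before it is completed fails the run):
1. the key has dropped fully into the hexagon socket (z of key_tip in the frame of socket_floor below 0.004 m and horizontal distance between key_tip and socket_floor below 0.004 m and angle between hex_key's own z axis and vertical below 0.15 rad), for 0.2 s.
2. with the key in the socket, the clamp grips the blade firmly (55 N or more) (all of step 1 and contact force between upper_jaw and knife above 55 N), for 0.2 s.
At the end, for the whole second after the job is handed in: The clamp still grips the blade with more than 35 N, the knife is within 8 mm of where it lay, and the key stands at rest in its stand: tip within 5 mm of the well's floor and 6 mm of its middle, tilted by less than 0.2 rad (contact force between upper_jaw and knife above 35 N and distance of knife from where it was at the start of the episode below 0.008 m and horizontal distance between key_tip and stand_floor below 0.006 m and z of key_tip in the frame of stand_floor below 0.005 m and angle between hex_key's own z axis and vertical below 0.2 rad and linear speed of hex_key below 0.02 m/s); the robot touches nothing.
It fails at once if the clamp is overtightened: it squeezes the blade with more than 240 N (a torque of about 0.51 N m) (contact force between upper_jaw and knife above 240 N).
It fails at once if while the key is still on the rim of the socket (tip more than 8 mm above its floor) it bears on the clamp with more than 35 N (contact force between hex_key and sharpener above 35 N and z of key_tip in the frame of socket_floor above 0.008 m).
It fails at once if the knife is shifted by more than 10 mm (distance of knife from where it was at the start of the episode above 0.01 m).
It fails at once if the guide rod, the onion, the lemon or the mug is moved by more than 20 mm (distance of any of stone_guide, onion, lemon, mug from where it was at the start of the episode above 0.02 m).
It also fails if it takes over 67 s, if anything falls off the work surface, if the arm or the gripper's body presses on something with over 40 N, if the wrist force passes 120 N, or if a joint passes its speed limit or range.

## Working session

There is one attempt and no reset: what is moved stays moved. The work goes in short steps, Python scripts to look and compute and a shell command to move; the robot and the scene stay as the last step left them, time stands still between calls to the robot, and variables do not carry over. Pictures are saved under pics/ and viewed, about 8 in all and at most 12, crops included, and the job is handed in when it is done.

```bash
mkdir -p pics; python3 - <<'E'
from plant import get_obs,capture
import cv2,numpy as np
for n in("top","side"):
    c=capture(n); cv2.imwrite(f"pics/{n}0.png",c["color"][:,:,::-1]); np.savez(f"{n}0.npz",**c)
    R=cv2.Rodrigues(np.array(c["rvec"]))[0]; print(n,np.array(c["mtx"]).tolist(),(-R.T@np.array(c["tvec"]).ravel()).round(1)); print(R.round(3))
print(get_obs())
E
```

```text
top [[501.352590821916, 0.0, 314.3240585885469], [0.0, 501.352590821916, 245.63894846485067], [0.0, 0.0, 1.0]] [ 429.6   -4.2 1235.2]
[[ 0.02  -1.     0.011]
 [-0.99  -0.022 -0.138]
 [ 0.138 -0.008 -0.99 ]]
side [[551.4649232806239, 0.0, 329.7030881109948], [0.0, 551.4649232806239, 248.8901474426661], [0.0, 0.0, 1.0]] [ 277.9 1088.9  912.6]
[[-0.958 -0.288  0.017]
 [-0.182  0.558 -0.809]
 [ 0.223 -0.778 -0.587]]
{'time': 0.1, 'joint_positions': array([ 1.07701343e+00,  3.42651714e-01,  1.52491373e+00, -1.94477152e-05,
        1.27541110e+00, -1.45993370e-01]), 'dq': array([-0.00037144, -0.001384  , -0.00223926, -0.0001151 , -0.00061078,
       -0.00078718]), 'tau': array([ 9.50747162e-04, -4.32004809e+01, -2.44695371e+01,  7.17805442e-02,
        5.26064623e-02, -2.89795537e-05]), 'tool_pos': array([178.85156948, 493.4684903 , 404.11769421]), 'tcp_rot': array([-3.14022078e+00, -1.82922251e-04,  2.79380868e+00]), 'contact_force': array([-0.14833175,  0.18288152, -1.2891612 ]), 'moment': array([ 0.00350498,  0.00381653, -0.00026569]), 'grip_width': 92.04195704057942}
```

View pics/top0.png

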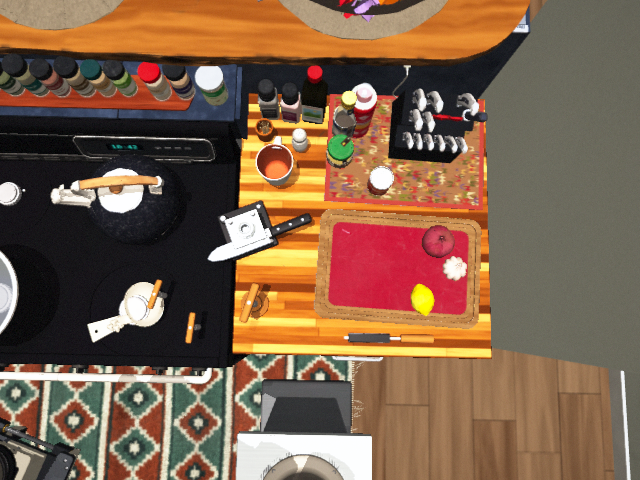

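View pics/side0.png

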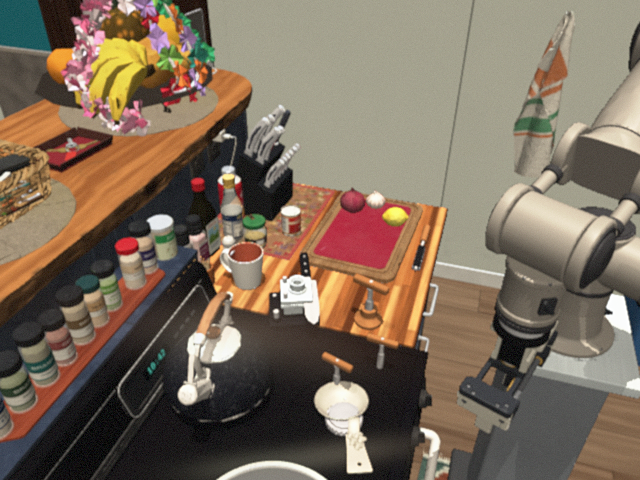

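The top view shows three orange T-bars: (252,302), which is the longest and stands in the wooden stand, plus look-alikes at (155,293) and (191,327). The collar is at about (247,229). In the side view the key is at about (370,300) and the collar at about (297,288). I'll zoom in on both.

```bash
python3 - <<'E'
import cv2,numpy as np
a=cv2.imread("pics/top0.png")[190:330,195:325]; b=cv2.imread("pics/side0.png")[240:350,260:420]
a=cv2.resize(a,None,fx=3.5,fy=3.5,interpolation=cv2.INTER_CUBIC); b=cv2.resize(b,None,fx=2.1,fy=2.1,interpolation=cv2.INTER_CUBIC)
o=np.zeros((490,800,3),np.uint8); o[:a.shape[0],:a.shape[1]]=a; o[:b.shape[0],460:460+b.shape[1]]=b
cv2.imwrite("pics/z0.png",o)
for n,roi in(("top",(235,280,275,330)),("side",(340,260,400,340)),):
    im=cv2.imread(f"pics/{n}0.png"); x0,y0,x1,y1=roi
    h=cv2.cvtColor(im,cv2.COLOR_BGR2HSV)
    print(n); print(h[y0:y1:4,x0:x1:4].tolist()[2:8])
E
```

```text
top
[[[9, 202, 96], [9, 220, 158], [10, 218, 159], [10, 217, 159], [16, 184, 239], [19, 180, 251], [10, 210, 129], [10, 211, 86], [10, 208, 87], [10, 221, 157]], [[19, 175, 239], [27, 139, 254], [27, 144, 254], [16, 184, 240], [17, 183, 249], [16, 180, 243], [14, 189, 224], [14, 192, 169], [16, 186, 222], [26, 146, 254]], [[22, 167, 253], [22, 171, 254], [16, 184, 239], [13, 190, 195], [18, 181, 250], [12, 191, 151], [13, 191, 124], [13, 189, 158], [22, 172, 253], [21, 172, 253]], [[19, 200, 253], [19, 199, 253], [14, 190, 228], [16, 169, 244], [18, 176, 251], [11, 118, 125], [13, 188, 160], [13, 193, 153], [14, 191, 220], [16, 199, 247]], [[18, 207, 253], [18, 207, 252], [14, 189, 228], [17, 121, 250], [16, 187, 235], [17, 25, 93], [13, 194, 163], [13, 192, 178], [15, 190, 230], [17, 213, 251]], [[16, 218, 246], [15, 221, 241], [14, 188, 210], [18, 179, 251], [11, 176, 119], [13, 191, 168], [13, 194, 105], [14, 188, 228], [13, 201, 190], [15, 213, 247]]]
side
[[[15, 139, 174], [13, 130, 175], [14, 125, 184], [14, 132, 180], [14, 127, 177], [14, 129, 162], [14, 128, 159], [14, 130, 1
[... 623 characters left out ...]
57, 233], [12, 179, 218], [12, 179, 184], [13, 153, 117], [13, 159, 170], [13, 161, 216], [13, 147, 227], [13, 65, 232], [15, 138, 124], [14, 138, 116], [14, 150, 121], [14, 143, 128], [12, 148, 133], [12, 176, 217]], [[17, 154, 243], [12, 178, 214], [12, 183, 215], [11, 176, 185], [12, 178, 166], [12, 161, 103], [13, 159, 109], [13, 174, 145], [13, 166, 203], [14, 160, 225], [13, 160, 223], [13, 173, 162], [12, 178, 203], [13, 185, 187], [13, 168, 219]], [[16, 153, 239], [12, 180, 218], [12, 175, 211], [11, 178, 185], [11, 175, 162], [11, 185, 116], [12, 195, 118], [15, 49, 126], [13, 158, 103], [13, 162, 131], [13, 162, 192], [13, 156, 225], [13, 166, 177], [13, 165, 219], [20, 134, 251]]]
```

View pics/z0.png

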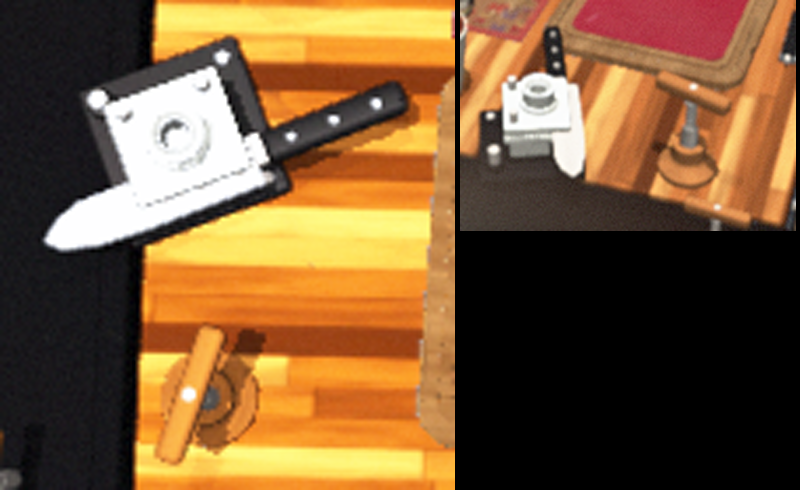

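The white dots mark the bar's middle: top ≈ (249.3,302.6), side ≈ (370.5,281.4). Next I'll triangulate and take a bigger crop of the collar.

```bash
cat > h.py <<'E'
import numpy as np,cv2
def ray(c,p):
    R=cv2.Rodrigues(np.array(c["rvec"]))[0]; t=np.array(c["tvec"]).ravel()
    u=cv2.undistortPoints(np.array([[p]],float),np.array(c["mtx"]),None)[0,0]
    d=R.T@np.array([u[0],u[1],1]); return -R.T@t,d/np.linalg.norm(d)
def onz(c,p,z):
    o,d=ray(c,p); return o+d*(z-o[2])/d[2]
def tri(c1,p1,c2,p2):
    A=[];b=[];
    o=[ray(c1,p1),ray(c2,p2)]
    M=sum(np.eye(3)-np.outer(d,d) for _,d in o); v=sum((np.eye(3)-np.outer(d,d))@q for q,d in o)
    x=np.linalg.solve(M,v); return x,[float(np.linalg.norm((np.eye(3)-np.outer(d,d))@(x-q))) for q,d in o]
def proj(c,P): return cv2.projectPoints(np.array([P],float),np.array(c["rvec"]),np.array(c["tvec"]),np.array(c["mtx"]),None)[0][0,0]
def blob(img,roi,lo,hi):
    x0,y0,x1,y1=roi; h=cv2.cvtColor(img[y0:y1,x0:x1],cv2.COLOR_RGB2HSV)
    m=cv2.inRange(h,lo,hi); n,l,s,c=cv2.connectedComponentsWithStats(m)
    return [(int(s[i,4]),(c[i]+[x0,y0]).round(2).tolist(),s[i,:4].tolist()) for i in range(1,n) if s[i,4]>2]
E
python3 - <<'E'
from h import *
T=dict(np.load("top0.npz"));S=dict(np.load("side0.npz"))
print("dot",tri(T,(249.3,302.6),S,(370.5,281.4)), onz(T,(249.3,302.6),121))
a,b=onz(T,(256.1,283.7),121),onz(T,(243,322.3),121); print("bar",a,b,np.linalg.norm(a-b),np.degrees(np.arctan2(a[1]-b[1],a[0]-b[0])))
print("mouth",tri(T,(245,228),S,(298.6,282.4)), onz(T,(245,228),97))
print(blob(T["color"],(240,295,262,312),(0,0,200),(40,150,255)))
print(blob(S["color"],(360,272,380,290),(0,0,170),(40,110,255)))
g=lambda c,x,y,w:cv2.resize(c["color"][y:y+w,x:x+w,::-1],(400,400),interpolation=cv2.INTER_NEAREST)
cv2.imwrite("pics/z1.png",np.hstack([g(T,225,208,40),g(S,278,262,40)]))
E
```

```text
dot (array([455.28739246, 128.26925248, 118.56330038]), [0.07050533532931162, 0.07050533532923947]) [455.30091901 127.99097796 121.        ]
bar [497.25091282 114.52916868 121.        ] [412.08217948 140.14558175 121.        ] 88.9376959326393 -16.739842149717045
mouth (array([624.71193161, 147.75057559,  88.76564841]), [2.830401378373166, 2.830401378373138]) [626.1121282 147.2504234  97.       ]
[(15, [248.13, 302.33], [6, 5, 5, 5])]
[(13, [370.54, 280.85], [9, 7, 4, 4])]
```

View pics/z1.png

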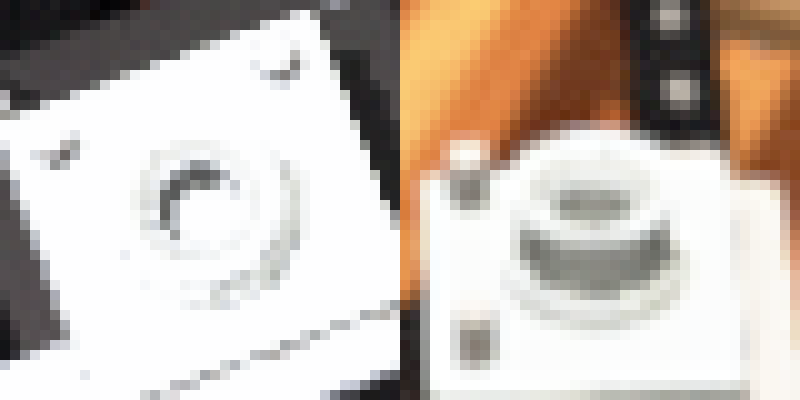

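The crops put the collar mouth's chamfer ring at top ≈ (244.3,227.8) and side ≈ (296.8,280.2). The dot blobs are at top (248.1,302.3) and side (370.5,280.9).

```bash
python3 - <<'E'
from h import *
from scipy.spatial.transform import Rotation as Ro
from plant import get_obs
T=dict(np.load("top0.npz"));S=dict(np.load("side0.npz"))
k=tri(T,(248.13,302.33),S,(370.54,280.85)); print("dot",k,onz(T,(248.13,302.33),121),onz(S,(370.54,280.85),121))
m=tri(T,(244.3,227.8),S,(296.8,280.2)); print("mouth",m,onz(T,(244.3,227.8),97),onz(S,(296.8,280.2),97))
# stand post/foot from top: wood contour centre estimate at foot
a,b=onz(T,(255.6,283.2),121),onz(T,(242.5,321.8),121); print("bar",a,b,(a+b)/2)
o=get_obs(); R=Ro.from_euler('xyz',o["tcp_rot"]); print(R.as_matrix().round(3))
E
```

```text
dot (array([455.32984948, 130.40606021, 121.90223465]), [0.4935962915499202, 0.493596291549772]) [455.83928002 130.59092829 121.        ] [455.03949863 129.26376627 121.        ]
mouth (array([626.27781594, 148.98246091,  95.31915587]), [0.5579758570291304, 0.5579758570291318]) [626.54283149 148.87644118  97.        ] [624.97960919 150.9330159   97.        ]
bar [498.33500506 115.67706278 121.        ] [413.14388772 141.28432265 121.        ] [455.73944639 128.48069272 121.        ]
[[-0.94   0.341 -0.001]
 [ 0.341  0.94  -0.001]
 [ 0.    -0.001 -1.   ]]
```

The two views agree to within 1.5 mm. The key's bar top is at (455.5,130,121) and the mouth at about (626,149,96). The bar lies at −17°, so the gripper needs about 3° of extra yaw. I'll move above the key.

```bash
cat > st.py <<'E'
from plant import get_obs
import numpy as np
from scipy.spatial.transform import Rotation as Ro
def st():
    o=get_obs(); R=Ro.from_euler('xyz',o["tcp_rot"]).as_matrix()
    print("t",round(o["time"],2),"p",o["tool_pos"].round(2),"rpy",o["tcp_rot"].round(4),"F",o["contact_force"].round(2),"M",o["moment"].round(3),"w",round(o["grip_width"],2),"j6",round(o["joint_positions"][5],3)); return o,R
def to(x,y,z):
    o,R=st(); print("tool shift mm",(R.T@(np.array([x,y,z])-o["tool_pos"])).round(2))
E
python3 -m pendant '[[[-0.192,-0.124,0.037],[0,0,-0.028],0.0918],[[-0.192,-0.124,0.037],[0,0,-0.028],0.0918],[[-0.192,-0.124,0.037],[0,0,-0.028],0.0918],[[-0.192,-0.124,0.037],[0,0,-0.028],0.0918],[[-0.192,-0.124,0.037],[0,0,-0.028],0.0918],[[-0.192,-0.124,0.037],[0,0,-0.028],0.0918],[[-0.384,-0.247,0.037],[0,0,-0.056],0.0918],[[-0.384,-0.247,0.037],[0,0,-0.056],0.0918],[[-0.384,-0.247,0.037],[0,0,-0.056],0.0918],[[-0.384,-0.247,0.037],[0,0,-0.056],0.0918]]'
python3 -c "from st import *;to(455.5,130,330)"
```

```text
time: 0.93
tool_pos: [419.1, 177.4, 367.6]
tcp_rot: [-3.142, -0.0, 2.85]
contact_force: [0.8, 1.6, 0.2]
grip_width: 91.5
t 0.93 p [419.13 177.38 367.58] rpy [-3.1416e+00 -4.0000e-04  2.8500e+00] F [0.82 1.55 0.23] M [ 0.03  -0.072 -0.022] w 91.51 j6 -1.048
tool shift mm [-48.47 -34.92  37.56]
```

```bash
python3 -m pendant '[[[-0.02,-0.015,0.03],[0,0,0],0.0918],[[-0.02,-0.015,0.037],[0,0,0],0.0918],[[-0.02,-0.015,0.037],[0,0,0],0.0918]]'
python3 - <<'E'
from st import *
to(455.5,130,330)
from plant import capture
import cv2
c=[capture(n)["color"][:,:,::-1] for n in("top","side")]
cv2.imwrite("pics/a.png",np.hstack([cv2.resize(c[0][200:360,180:340],(400,400)),cv2.resize(c[1][190:350,290:450],(400,400))]))
E
```

```text
time: 1.18
tool_pos: [433.1, 157.9, 328.5]
tcp_rot: [-3.139, -0.005, 2.847]
contact_force: [-0.5, 0.8, 0.6]
grip_width: 91.8
t 1.18 p [433.13 157.85 328.48] rpy [-3.1393 -0.0049  2.8465] F [-0.47  0.79  0.6 ] M [-0.024 -0.046 -0.006] w 91.78 j6 -1.093
tool shift mm [-29.49 -20.15  -1.62]
```

```bash
python3 -m pendant '[[[-0.0295,-0.020,0.0],[0,0,-0.003],0.0918],[[-0.0295,-0.020,0.0],[0,0,-0.003],0.0918],[[-0.0295,-0.020,0.03],[0,0,-0.003],0.0918],[[-0.0295,-0.020,0.057],[0,0,-0.003],0.0918],[[-0.0295,-0.020,0.057],[0,0,-0.003],0.0918],[[-0.0295,-0.020,0.057],[0,0,-0.003],0.0918]]'
python3 - <<'E'
from st import *
to(455.5,130,271)
from plant import capture
import cv2
c=[capture(n)["color"][:,:,::-1] for n in("top","side")]
cv2.imwrite("pics/b.png",np.hstack([cv2.resize(c[0][200:360,180:340],(400,400)),cv2.resize(c[1][190:350,290:450],(400,400))]))
E
```

```text
time: 1.78
tool_pos: [455.3, 132.4, 274.0]
tcp_rot: [-3.141, -0.002, 2.854]
contact_force: [-0.3, -0.3, -0.0]
grip_width: 91.8
t 1.78 p [455.31 132.42 273.97] rpy [-3.1411e+00 -1.6000e-03  2.8544e+00] F [-0.27 -0.34 -0.  ] M [-0.007 -0.058 -0.019] w 91.8 j6 -1.163
tool shift mm [-0.87 -2.27  2.97]
```

View pics/b.png

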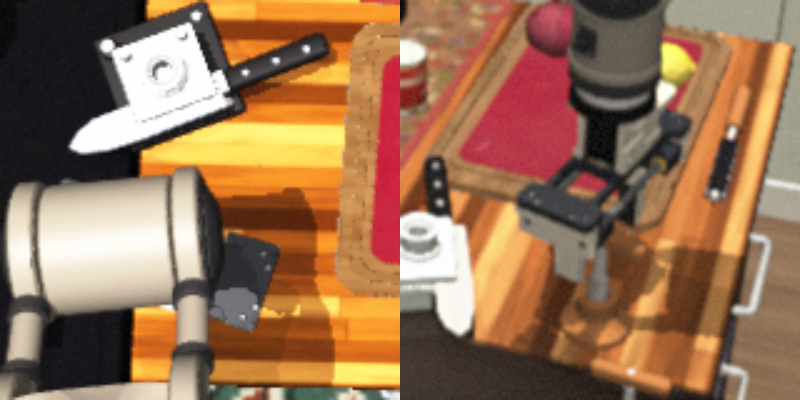

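The side view shows the fingers straddling the bar above the stand. I'll trim the position and close.

```bash
python3 -m pendant '[[[-0.0009,-0.0023,0.003],[0,0,0],0.0918],[[-0.0009,-0.0023,0.003],[0,0,0],0.04],[[-0.0009,-0.0023,0.003],[0,0,0],0.0],[[-0.0009,-0.0023,0.003],[0,0,0],0.0],[[-0.0009,-0.0023,0.003],[0,0,0],0.0],[[-0.0009,-0.0023,0.003],[0,0,0],0.0],[[-0.0009,-0.0023,0.003],[0,0,0],0.0],[[-0.0009,-0.0023,0.003],[0,0,0],0.0],[[-0.0009,-0.0023,0.003],[0,0,0],0.0],[[-0.0009,-0.0023,0.003],[0,0,0],0.0]]'
python3 -c "from st import *;st()"
```

```text
time: 2.72
tool_pos: [456.0, 129.0, 270.7]
tcp_rot: [3.142, -0.0, 2.853]
contact_force: [0.1, 0.0, -0.2]
grip_width: 36.3
t 2.72 p [456.02 128.99 270.68] rpy [ 3.1415e+00 -1.0000e-04  2.8528e+00] F [ 0.1   0.04 -0.18] M [-0.025  0.005 -0.012] w 36.34 j6 -1.168
```

```bash
python3 -m pendant '[[[0,0,0],[0,0,0],0.0],[[0,0,0],[0,0,0],0.0],[[0,0,0],[0,0,0],0.0],[[0,0,0],[0,0,0],0.0],[[0,0,0],[0,0,0],0.0],[[0,0,0],[0,0,0],0.0],[[0,0,0],[0,0,0],0.0]]'
python3 -c "from st import *;st()"
```

```text
time: 3.3
tool_pos: [456.0, 129.0, 270.7]
tcp_rot: [3.141, 0.0, 2.853]
contact_force: [0.3, 1.0, -1.7]
grip_width: 17.5
t 3.3 p [456.   129.02 270.72] rpy [3.1414 0.     2.8528] F [ 0.27  0.99 -1.69] M [ 0.118 -0.072  0.063] w 17.54 j6 -1.168
```

The grip holds at 17.5 mm. I'll lift 100 mm and check the key in hand.

```bash
python3 -m pendant '[[[0,0,-0.015],[0,0,0],0.0],[[0,0,-0.03],[0,0,0],0.0],[[0,0,-0.06],[0,0,0],0.0],[[0,0,-0.09],[0,0,0],0.0],[[0,0,-0.10],[0,0,0],0.0],[[0,0,-0.10],[0,0,0],0.0],[[0,0,-0.10],[0,0,0],0.0]]'
python3 - <<'E'
from st import *
o,R=st()
from plant import capture
from h import *
c={n:capture(n) for n in("top","side")}
for n in c: np.savez(f"{n}1.npz",**c[n])
p=o["tool_pos"]
print({n:[proj(c[n],p-[0,0,d]).round(1).tolist() for d in(159,200,261.7)] for n in c}, proj(c["top"],[456,129,42]),proj(c["side"],[456,129,42]))
g=lambda im,x,y,w:cv2.resize(im[y:y+w,x:x+w,::-1],(400,400),interpolation=cv2.INTER_CUBIC)
q=proj(c["side"],p-[0,0,210]).astype(int)
print(q-40)
cv2.imwrite("pics/c.png",np.hstack([g(c["side"]["color"],q[0]-40,q[1]-40,80),g(c["top"]["color"],200,200,120)]))
E
```

```text
time: 3.88
tool_pos: [455.7, 128.9, 370.3]
tcp_rot: [-3.142, -0.0, 2.853]
contact_force: [0.4, 0.0, -4.0]
grip_width: 17.7
t 3.88 p [455.69 128.93 370.34] rpy [-3.1415e+00 -2.0000e-04  2.8528e+00] F [ 0.4   0.05 -3.99] M [0.042 0.002 0.001] w 17.65 j6 -1.168
{'top': [[243.6, 301.3], [246.1, 301.8], [249.5, 302.6]], 'side': [[372.8, 248.5], [371.6, 263.4], [370.0, 284.9]]} [252.82514829 303.15189058] [368.12517799 306.72627112]
[331 227]
```

View pics/c.png

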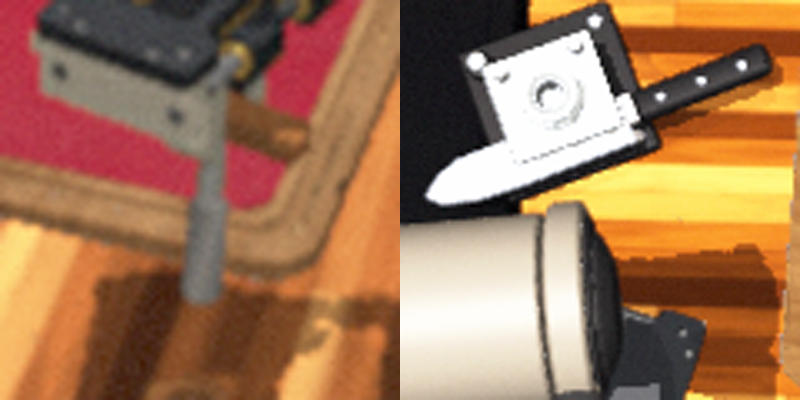

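In the side view the shank hangs vertical, with its tip at about (370.7,284.7) against (370.0,284.9) predicted, so it sits within about 2 mm. I'll move above the collar.

```bash
python3 -m pendant '[[[-0.025,0.011,-0.005],[0,0,0],0.0],[[-0.06,0.026,-0.008],[0,0,0],0.0],[[-0.09,0.039,-0.008],[0,0,0],0.0],[[-0.12,0.052,-0.008],[0,0,0],0.0],[[-0.145,0.062,-0.008],[0,0,0],0.0],[[-0.1576,0.0676,-0.005],[0,0,0],0.0],[[-0.1576,0.0676,0.0],[0,0,0],0.0],[[-0.1576,0.0676,0.0],[0,0,0],0.0],[[-0.1576,0.0676,0.0],[0,0,0],0.0]]'
cat > look.py <<'E'
import sys
from st import *
from plant import capture
from h import *
o,R=st(); p=o["tool_pos"]; S=capture("side"); T=capture("top")
tip=p-[0,0,261.7]; print("tip",tip.round(1),"side px tip",proj(S,tip).round(1),"mouth",proj(S,[626.3,149,97]).round(1))
q=proj(S,[626,149,120]).astype(int)-40; print("origin",q)
g=lambda im,x,y,w:cv2.resize(im[y:y+w,x:x+w,::-1],(400,400),interpolation=cv2.INTER_CUBIC)
cv2.imwrite(sys.argv[1],np.hstack([g(S["color"],q[0],q[1],80),g(T["color"],190,170,120)]))
E
python3 look.py pics/d.png
```

```text
time: 4.73
tool_pos: [625.5, 148.9, 368.7]
tcp_rot: [-3.14, -0.004, 2.853]
contact_force: [0.1, 0.1, -3.0]
grip_width: 17.5
t 4.73 p [625.49 148.86 368.71] rpy [-3.1399 -0.0043  2.8528] F [ 0.12  0.15 -2.98] M [-0.011 -0.01   0.059] w 17.52 j6 -1.168
tip [625.5 148.9 107. ] side px tip [296.8 276.3] mouth [296.5 279.6]
origin [256 231]
```

View pics/d.png

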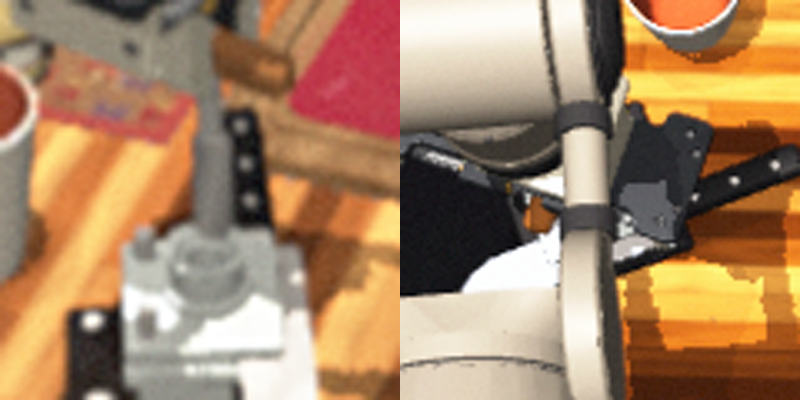

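The tip appears about 1.5 px right of the mouth centre (crop x 214 against 206), though the arm hadn't settled. I'll let it settle and measure the shank's axis by mask.

```bash
python3 -m pendant '[[[0,0,0],[0,0,0],0.0],[[0,0,0],[0,0,0],0.0],[[0,0,0],[0,0,0],0.0]]'
cat > ax.py <<'E'
from st import *
from plant import capture
from h import *
o,R=st(); p=o["tool_pos"]; ims=[capture("side") for _ in range(2)]
im=np.mean([c["color"] for c in ims],0).astype(np.uint8); S=ims[0]
h=cv2.cvtColor(im,cv2.COLOR_RGB2HSV).astype(int)
tip=p-R[:,2]*-261.7 if 0 else p+R[:,2]*261.7
pt=proj(S,tip); r1=int(pt[1])
print("tip",tip.round(1),pt.round(1))
for r in range(r1-22,r1+5,2):
    c0=int(pt[0]); row=h[r,c0-8:c0+12]
    # saturation-weighted dark/grey mask
    m=(row[:,1]<90)
    e=proj(S,tip)+(proj(S,tip+[0,0,50])-proj(S,tip))*(r-pt[1])/(proj(S,tip+[0,0,50])[1]-pt[1])
    xs=np.where(m)[0]+c0-8
    print(r,"pred",round(e[0],1),"mask",xs.min() if len(xs) else None,xs.max() if len(xs) else None,"ctr",xs.mean().round(2) if len(xs) else None, row[:,1].tolist())
E
python3 ax.py
```

```text
time: 5.08
tool_pos: [626.0, 148.9, 371.3]
tcp_rot: [3.141, 0.001, 2.853]
contact_force: [0.0, -0.6, -3.3]
grip_width: 17.8
t 5.08 p [625.99 148.94 371.31] rpy [3.1412e+00 7.0000e-04 2.8529e+00] F [ 0.03 -0.57 -3.3 ] M [ 0.033  0.01  -0.009] w 17.8 j6 -1.168
tip [626.2 149.  109.6] [296.5 275.4]
253 pred 296.0 mask 295 305 ctr 299.25 [149, 149, 151, 154, 153, 147, 125, 62, 20, 24, 25, 50, 81, 97, 91, 92, 66, 65, 92, 120]
255 pred 296.0 mask 295 306 ctr 300.5 [153, 155, 157, 155, 162, 166, 132, 56, 22, 24, 26, 22, 15, 15, 34, 12, 18, 11, 20, 112]
257 pred 296.1 mask 294 306 ctr 300.0 [155, 156, 155, 154, 166, 147, 66, 15, 21, 22, 24, 22, 18, 29, 12, 29, 23, 15, 32, 106]
259 pred 296.1 mask 294 307 ctr 300.5 [152, 145, 165, 171, 176, 142, 56, 10, 17, 23, 23, 25, 25, 24, 23, 14, 24, 35, 33, 46]
261 pred 296.2 mask 294 307 ctr 300.5 [151, 161, 172, 174, 174, 152, 71, 15, 20, 23, 22, 22, 26, 25, 19, 39, 29, 24, 0, 23]
263 pred 296.2 mask 294 307 ctr 300.5 [164, 174, 177, 176, 180, 152, 78, 19, 20, 20, 25, 23, 20, 23, 26, 8, 23, 23, 10, 34]
265 pred 296.3 mask 294 307 ctr 300.5 [177, 174, 
[... 237 characters left out ...]
0.5 [172, 171, 180, 177, 185, 133, 44, 20, 16, 26, 22, 22, 22, 16, 29, 27, 20, 16, 21, 8]
271 pred 296.4 mask 294 307 ctr 300.5 [175, 176, 179, 187, 190, 130, 44, 21, 22, 26, 25, 18, 29, 22, 31, 34, 16, 26, 26, 18]
273 pred 296.4 mask 294 307 ctr 300.5 [178, 183, 183, 183, 190, 120, 38, 15, 26, 22, 22, 27, 18, 23, 26, 27, 22, 23, 24, 40]
275 pred 296.5 mask 292 307 ctr 299.5 [188, 190, 188, 126, 69, 50, 20, 20, 24, 23, 29, 23, 25, 14, 14, 15, 10, 11, 21, 0]
277 pred 296.5 mask 289 307 ctr 298.0 [179, 64, 21, 16, 11, 13, 15, 14, 15, 18, 18, 20, 13, 13, 14, 16, 16, 21, 23, 21]
279 pred 296.6 mask 288 307 ctr 297.5 [14, 17, 15, 14, 14, 15, 13, 13, 12, 13, 12, 13, 14, 14, 13, 12, 15, 15, 17, 16]
```

The shank centre is at about 297.4 px and the mouth at 296.8, so I'll shift about 2 mm along the bar (tool −x) and descend into the funnel with light steps.

```bash
python3 -m pendant '[[[-0.002,0,0.003],[0,0,0],0.0],[[-0.002,0,0.006],[0,0,0],0.0],[[-0.002,0,0.009],[0,0,0],0.0],[[-0.002,0,0.011],[0,0,0],0.0],[[-0.002,0,0.013],[0,0,0],0.0],[[-0.002,0,0.014],[0,0,0],0.0],[[-0.002,0,0.014],[0,0,0],0.0]]'
python3 -c "from st import *;st()"
python3 -m pendant '[[[0,0,0.001],[0,0,0],0.0],[[0,0,0.002],[0,0,0],0.0],[[0,0,0.003],[0,0,0],0.0],[[0,0,0.003],[0,0,0],0.0]]'
python3 -c "from st import *;st()"
```

```text
time: 5.77
tool_pos: [628.2, 148.3, 356.3]
tcp_rot: [-3.141, -0.001, 2.853]
contact_force: [0.4, 0.4, -2.9]
grip_width: 17.5
t 5.77 p [628.21 148.34 356.34] rpy [-3.1414e+00 -6.0000e-04  2.8528e+00] F [ 0.43  0.37 -2.95] M [0.005 0.015 0.005] w 17.54 j6 -1.169
time: 6.1
tool_pos: [628.2, 148.3, 353.5]
tcp_rot: [-3.142, -0.0, 2.853]
contact_force: [0.1, 0.2, -3.1]
grip_width: 17.7
t 6.1 p [628.22 148.33 353.52] rpy [-3.1416e+00 -3.0000e-04  2.8528e+00] F [ 0.06  0.22 -3.09] M [-0.006 -0.049 -0.01 ] w 17.69 j6 -1.169
```

```bash
python3 -m pendant '[[[0,0,0.001],[0,0,0],0.0],[[0,0,0.002],[0,0,0],0.0],[[0,0,0.002],[0,0,0],0.0]]'
python3 -c "from st import *;st()"
python3 -m pendant '[[[0,0,0.001],[0,0,0],0.0],[[0,0,0.002],[0,0,0],0.0],[[0,0,0.002],[0,0,0],0.0]]'
python3 -c "from st import *;st()"
```

```text
time: 6.35
tool_pos: [628.2, 148.3, 351.5]
tcp_rot: [-3.142, -0.0, 2.853]
contact_force: [-1.3, 0.3, -3.6]
grip_width: 17.7
t 6.35 p [628.19 148.35 351.48] rpy [-3.1416e+00 -3.0000e-04  2.8528e+00] F [-1.27  0.25 -3.6 ] M [-0.003 -0.004 -0.009] w 17.73 j6 -1.169
time: 6.6
tool_pos: [628.2, 148.4, 349.5]
tcp_rot: [3.141, -0.0, 2.853]
contact_force: [0.8, 0.9, -2.4]
grip_width: 17.7
t 6.6 p [628.24 148.39 349.52] rpy [ 3.1414e+00 -1.0000e-04  2.8528e+00] F [ 0.75  0.88 -2.36] M [ 0.106 -0.016  0.017] w 17.66 j6 -1.169
```

```bash
python3 -m pendant '[[[0,0.0003,0.001],[0,0,0],0.0],[[0,0.0003,0.0015],[0,0,0],0.0],[[0,0.0003,0.0015],[0,0,0],0.0]]'
python3 -c "from st import *;st()"
python3 -m pendant '[[[0,0,0.001],[0,0,0],0.0],[[0,0,0.0015],[0,0,0],0.0],[[0,0,0.0015],[0,0,0],0.0]]'
python3 -c "from st import *;st()"
```

```text
time: 6.85
tool_pos: [628.3, 148.6, 348.0]
tcp_rot: [-3.142, -0.0, 2.853]
contact_force: [0.0, 0.5, -3.2]
grip_width: 17.6
t 6.85 p [628.3  148.62 348.04] rpy [-3.1416e+00 -3.0000e-04  2.8528e+00] F [ 0.02  0.55 -3.18] M [ 0.03  -0.018 -0.004] w 17.62 j6 -1.168
time: 7.1
tool_pos: [628.3, 148.6, 346.6]
tcp_rot: [3.142, -0.0, 2.853]
contact_force: [0.1, -0.2, -3.2]
grip_width: 17.9
t 7.1 p [628.31 148.62 346.55] rpy [ 3.1416e+00 -2.0000e-04  2.8528e+00] F [ 0.1  -0.15 -3.16] M [-0.    -0.023 -0.013] w 17.92 j6 -1.168
```

The tip is in the straight bore without force. I'll go on towards the rim.

```bash
python3 -m pendant '[[[0,0,0.0015],[0,0,0],0.0],[[0,0,0.003],[0,0,0],0.0],[[0,0,0.0045],[0,0,0],0.0],[[0,0,0.006],[0,0,0],0.0],[[0,0,0.006],[0,0,0],0.0]]'
python3 -c "from st import *;st()"
python3 -m pendant '[[[0,0,0.0006],[0,0,0],0.0],[[0,0,0.0012],[0,0,0],0.0],[[0,0,0.0012],[0,0,0],0.0]]'
python3 -c "from st import *;st()"
```

```text
time: 7.52
tool_pos: [628.3, 148.6, 340.3]
tcp_rot: [-3.142, -0.001, 2.853]
contact_force: [-0.2, 0.4, -3.6]
grip_width: 18.0
t 7.52 p [628.29 148.64 340.26] rpy [-3.1416e+00 -5.0000e-04  2.8528e+00] F [-0.21  0.4  -3.57] M [ 0.098 -0.124 -0.026] w 17.96 j6 -1.168
time: 7.77
tool_pos: [628.3, 148.6, 339.4]
tcp_rot: [3.142, -0.0, 2.853]
contact_force: [0.2, -0.0, -4.3]
grip_width: 18.1
t 7.77 p [628.33 148.62 339.43] rpy [ 3.1415 -0.      2.8528] F [ 0.22 -0.   -4.3 ] M [ 0.068 -0.072 -0.003] w 18.08 j6 -1.168
```

```bash
for i in 1; do python3 -m pendant '[[[0,0,0.0005],[0,0,0],0.0],[[0,0,0.001],[0,0,0],0.0],[[0,0,0.001],[0,0,0],0.0]]' | grep -E "pos|force"; done
python3 -m pendant '[[[0,0,0.0005],[0,0,0],0.0],[[0,0,0.0008],[0,0,0],0.0],[[0,0,0.0008],[0,0,0],0.0]]'| grep -E "pos|force"
python3 -c "from st import *;st()"
```

```text
tool_pos: [628.3, 148.6, 338.5]
contact_force: [0.0, -0.1, -2.5]
tool_pos: [628.3, 148.6, 337.7]
contact_force: [0.3, 1.0, -3.4]
t 8.27 p [628.32 148.63 337.66] rpy [ 3.1415e+00 -1.0000e-04  2.8528e+00] F [ 0.31  1.04 -3.38] M [ 0.037 -0.052 -0.009] w 17.39 j6 -1.168
```

```bash
python3 -m pendant '[[[0,0,0.0007],[0,0,0],0.0],[[0,0,0.0007],[0,0,0],0.0]]' | grep -E "pos|force"
python3 -m pendant '[[[0,0,0.0007],[0,0,0],0.0],[[0,0,0.0007],[0,0,0],0.0]]'| grep -E "pos|force"
python3 -c "from st import *;st()"
```

```text
tool_pos: [628.3, 148.6, 336.9]
contact_force: [0.6, 0.3, -3.9]
tool_pos: [628.3, 148.6, 336.2]
contact_force: [0.6, -0.4, -3.7]
t 8.6 p [628.33 148.61 336.24] rpy [ 3.1415 -0.      2.8528] F [ 0.61 -0.38 -3.68] M [ 0.093 -0.082 -0.023] w 17.61 j6 -1.168
```

```bash
python3 -m pendant '[[[0,0,0.0007],[0,0,0],0.0],[[0,0,0.0007],[0,0,0],0.0]]' | grep -E "pos|force"
python3 -m pendant '[[[0,0,0.0007],[0,0,0],0.0],[[0,0,0.0007],[0,0,0],0.0]]'| grep -E "pos|force"
python3 -c "from st import *;st()"
```

```text
tool_pos: [628.4, 148.6, 336.0]
contact_force: [-0.8, 0.2, -1.3]
tool_pos: [628.4, 148.6, 335.6]
contact_force: [-0.3, -0.2, 2.4]
t 8.93 p [628.39 148.63 335.63] rpy [3.1411e+00 1.1000e-03 2.8528e+00] F [-0.34 -0.25  2.37] M [0.026 0.088 0.034] w 17.83 j6 -1.168
```

Contact with the rim is at about 6 N. I'll turn clockwise slowly. The key axis sits about 2 mm along tool +x from the TCP axis, so I'm compensating for that.

```bash
q(){ python3 -c "from st import *;st()"; }
python3 -m pendant '[[[0,-0.00005,0.0003],[0,0,0.025],0.0],[[0,-0.0001,0.0003],[0,0,0.05],0.0]]' >/dev/null;q
python3 -m pendant '[[[0,-0.00005,0],[0,0,0.025],0.0],[[0,-0.0001,0],[0,0,0.05],0.0]]' >/dev/null;q
python3 -m pendant '[[[0,-0.00005,0],[0,0,0.025],0.0],[[0,-0.0001,0],[0,0,0.05],0.0]]' >/dev/null;q
python3 -m pendant '[[[0,-0.00005,0],[0,0,0.025],0.0],[[0,-0.0001,0],[0,0,0.05],0.0]]' >/dev/null;q
```

```text
t 9.1 p [628.41 148.6  335.45] rpy [3.1407e+00 1.4000e-03 2.8003e+00] F [-1.11  1.1   5.37] M [0.15  0.102 0.049] w 17.7 j6 -1.116
t 9.27 p [628.4  148.59 335.29] rpy [3.1404e+00 1.2000e-03 2.7501e+00] F [-0.35  1.19  5.62] M [0.34  0.059 0.015] w 17.68 j6 -1.066
t 9.43 p [628.41 148.57 335.28] rpy [3.1401e+00 1.2000e-03 2.7002e+00] F [0.59 2.29 5.3 ] M [ 0.372 -0.002  0.003] w 17.58 j6 -1.016
t 9.6 p [628.39 148.54 335.28] rpy [3.1399e+00 1.2000e-03 2.6502e+00] F [0.57 1.   6.15] M [ 0.434 -0.037  0.054] w 17.57 j6 -0.966
```

```bash
q(){ python3 -c "from st import *;st()"; }
python3 -m pendant '[[[0,0.0002,0],[0,0,0.025],0.0],[[0,0.0002,0],[0,0,0.05],0.0]]' >/dev/null;q
python3 -m pendant '[[[0,0,0],[0,0,0.025],0.0],[[0,0,0],[0,0,0.05],0.0]]' >/dev/null;q
python3 -m pendant '[[[0,0,0],[0,0,0.025],0.0],[[0,0,0],[0,0,0.05],0.0]]' >/dev/null;q
python3 -m pendant '[[[0,0,0],[0,0,0.025],0.0],[[0,0,0],[0,0,0.05],0.0]]' >/dev/null;q
```

```text
t 9.77 p [628.5  148.66 335.3 ] rpy [3.1400e+00 1.2000e-03 2.6003e+00] F [-0.31  0.95  5.82] M [ 0.338 -0.067 -0.01 ] w 18.02 j6 -0.916
t 9.93 p [628.47 148.65 335.26] rpy [3.1400e+00 1.0000e-03 2.5502e+00] F [0.39 1.42 5.54] M [ 0.336 -0.059  0.023] w 17.99 j6 -0.866
t 10.1 p [628.27 148.63 334.7 ] rpy [ 3.1410e+00 -2.0000e-04  2.5002e+00] F [-1.23  0.89  0.53] M [ 0.224  0.183 -0.029] w 17.69 j6 -0.816
t 10.27 p [628.19 148.6  334.18] rpy [-3.1415e+00 -8.0000e-04  2.4502e+00] F [-1.52  1.96  0.55] M [ 0.305 -0.009 -0.01 ] w 17.91 j6 -0.766
```

It's sinking, so alignment is near. I'll press down gently.

```bash
q(){ python3 -c "from st import *;st()"; }
python3 -m pendant '[[[0,0,0.0006],[0,0,0],0.0],[[0,0,0.0006],[0,0,0],0.0]]' >/dev/null;q
python3 -m pendant '[[[0,0,0.0003],[0,0,0.02],0.0],[[0,0,0.0003],[0,0,0.03],0.0]]' >/dev/null;q
python3 -m pendant '[[[0,0,0.0002],[0,0,0.02],0.0],[[0,0,0.0002],[0,0,0.03],0.0]]' >/dev/null;q
```

```text
t 10.43 p [628.14 148.53 333.27] rpy [-3.1409e+00 -1.2000e-03  2.4527e+00] F [-0.11  1.85 -1.54] M [ 0.374  0.063 -0.012] w 17.88 j6 -0.769
t 10.6 p [628.15 148.5  333.18] rpy [-3.1410e+00 -9.0000e-04  2.4212e+00] F [-0.68  2.21 -1.67] M [ 0.402  0.131 -0.009] w 17.75 j6 -0.737
t 10.77 p [628.15 148.47 333.06] rpy [-3.141e+00 -7.000e-04  2.391e+00] F [ 0.72  2.14 -3.03] M [0.346 0.128 0.019] w 17.89 j6 -0.707
```

```bash
q(){ python3 -c "from st import *;st()"; }
python3 -m pendant '[[[0,0.0002,0.0007],[0,0,0],0.0],[[0,0.0002,0.001],[0,0,0],0.0]]' >/dev/null;q
python3 -m pendant '[[[0,0.0001,0.0007],[0,0,0],0.0],[[0,0.0001,0.001],[0,0,0],0.0]]' >/dev/null;q
python3 -m pendant '[[[0,0.0001,0.0007],[0,0,0],0.0],[[0,0.0001,0.001],[0,0,0],0.0]]' >/dev/null;q
```

```text
t 10.93 p [628.31 148.54 332.32] rpy [-3.1410e+00 -5.0000e-04  2.3928e+00] F [-2.04  1.9   0.64] M [ 0.273  0.304 -0.021] w 17.58 j6 -0.708
t 11.1 p [628.35 148.61 331.56] rpy [-3.1413e+00 -3.0000e-04  2.3929e+00] F [-1.11  0.92  0.94] M [ 0.248  0.509 -0.022] w 17.73 j6 -0.708
t 11.27 p [628.46 148.65 330.7 ] rpy [-3.1414e+00 -1.0000e-04  2.3928e+00] F [-2.59  0.4   1.84] M [0.148 0.623 0.001] w 17.64 j6 -0.708
```

```bash
q(){ python3 -c "from st import *;st()"; }
python3 -m pendant '[[[0.0003,-0.0002,0.0005],[0,0,0],0.0],[[0.0004,-0.0002,0.0015],[0,0,0],0.0],[[0.0004,-0.0002,0.0015],[0,0,0],0.0]]' >/dev/null;q
python3 -m pendant '[[[0,0,0.0007],[0,0,0],0.0],[[0,0,0.0015],[0,0,0],0.0],[[0,0,0.0015],[0,0,0],0.0]]' >/dev/null;q
```

```text
t 11.52 p [628.14 148.78 329.23] rpy [3.1413e+00 5.0000e-04 2.3927e+00] F [-2.35  0.18  2.84] M [ 0.11   0.572 -0.058] w 17.78 j6 -0.708
t 11.77 p [628.15 148.8  327.78] rpy [3.1412e+00 4.0000e-04 2.3928e+00] F [-2.58  0.83  5.25] M [ 0.082  0.594 -0.092] w 17.76 j6 -0.708
```

```bash
q(){ python3 -c "from st import *;st()"; }
python3 -m pendant '[[[0.0002,-0.0002,0.0005],[0,0,0.01],0.0],[[0.0002,-0.0002,0.001],[0,0,0.01],0.0],[[0.0002,-0.0002,0.001],[0,0,0.01],0.0]]' >/dev/null;q
python3 -m pendant '[[[0,0,0.0007],[0,0,0],0.0],[[0,0,0.001],[0,0,0],0.0],[[0,0,0.001],[0,0,0],0.0]]' >/dev/null;q
python3 -m pendant '[[[0,0,0.0005],[0,0,0],0.0],[[0,0,0.0005],[0,0,0],0.0]]' >/dev/null;q
```

```text
t 12.02 p [627.94 148.79 326.56] rpy [3.1412e+00 3.0000e-04 2.3827e+00] F [-2.11  0.41  4.04] M [ 0.013  0.436 -0.047] w 18.16 j6 -0.698
t 12.27 p [627.94 148.81 326.16] rpy [3.1407e+00 7.0000e-04 2.3829e+00] F [-3.09 -0.12  6.87] M [-0.016  0.606 -0.099] w 17.86 j6 -0.698
t 12.43 p [627.94 148.81 326.15] rpy [3.1404e+00 1.1000e-03 2.3829e+00] F [-3.11  0.06  9.46] M [-0.055  0.744 -0.024] w 17.71 j6 -0.698
```

The key bottomed out at TCP z 326.15, about 9.3 mm below the rim contact, so it is fully seated. I'll ease off slightly and start turning clockwise, following the screw down at 1.5 mm/rad.

```bash
q(){ python3 -c "from st import *;st()"; }
python3 -m pendant '[[[0.0002,-0.0002,-0.0005],[0,0,0],0.0],[[0.0002,-0.0002,-0.0005],[0,0,0],0.0],[[0.0002,-0.0002,-0.0005],[0,0,0],0.0]]' >/dev/null;q
python3 -m pendant '[[[0,0,0.00005],[0,0,0.025],0.0],[[0,0,0.0001],[0,0,0.05],0.0]]' >/dev/null;q
python3 -m pendant '[[[0,0,0.00005],[0,0,0.025],0.0],[[0,0,0.0001],[0,0,0.05],0.0]]' >/dev/null;q
python3 -m pendant '[[[0,0,0.00005],[0,0,0.025],0.0],[[0,0,0.0001],[0,0,0.05],0.0]]' >/dev/null;q
```

```text
t 12.68 p [627.75 148.81 326.17] rpy [3.1404e+00 1.0000e-03 2.3829e+00] F [-2.12 -0.2   6.65] M [-0.006  0.526 -0.024] w 17.73 j6 -0.698
t 12.85 p [627.73 148.83 326.12] rpy [3.1404e+00 1.0000e-03 2.3319e+00] F [-2.69  0.62  7.17] M [-0.013  0.496 -0.032] w 17.72 j6 -0.647
t 13.02 p [627.78 148.81 326.1 ] rpy [3.1402e+00 1.1000e-03 2.2818e+00] F [-1.71  0.23  7.89] M [-0.031  0.548  0.065] w 17.6 j6 -0.597
t 13.18 p [627.73 148.81 326.11] rpy [3.1402e+00 1.0000e-03 2.2319e+00] F [-3.21  0.36  7.1 ] M [-0.049  0.617  0.059] w 17.64 j6 -0.547
```

```bash
q(){ python3 -c "from st import *;st()"; }
python3 -m pendant '[[[0.0001,-0.00015,0.00005],[0,0,0.025],0.0],[[0.0002,-0.0003,0.0001],[0,0,0.05],0.0]]' >/dev/null;q
python3 -m pendant '[[[0,0,0.00005],[0,0,0.025],0.0],[[0,0,0.0001],[0,0,0.05],0.0]]' >/dev/null;q
python3 -m pendant '[[[0,0,0.00005],[0,0,0.025],0.0],[[0,0,0.0001],[0,0,0.05],0.0]]' >/dev/null;q
python3 -m pendant '[[[0,0,0.00005],[0,0,0.025],0.0],[[0,0,0.0001],[0,0,0.05],0.0]]' >/dev/null;q
```

```text
t 13.35 p [627.39 148.77 326.11] rpy [3.1400e+00 1.1000e-03 2.1819e+00] F [-1.31  0.15  8.66] M [-0.047  0.545  0.166] w 17.98 j6 -0.497
t 13.52 p [627.37 148.77 326.06] rpy [3.1400e+00 1.1000e-03 2.1321e+00] F [-3.23  0.72  8.62] M [-0.093  0.629  0.159] w 17.28 j6 -0.447
t 13.68 p [627.36 148.74 325.96] rpy [3.1401e+00 1.0000e-03 2.0821e+00] F [-2.57 -0.52  8.35] M [-0.163  0.702  0.164] w 17.68 j6 -0.397
t 13.85 p [627.34 148.71 325.89] rpy [3.1401e+00 1.0000e-03 2.0320e+00] F [-3.33  0.57  9.21] M [-0.146  0.731  0.174] w 17.64 j6 -0.347
```

The torque has plateaued at about 0.165 N·m, which is the screw turning freely. I'll continue with larger strides and watch for the rise.

```bash
q(){ python3 -c "from st import *;st()"; }
python3 -m pendant '[[[0.0001,-0.0002,0.00005],[0,0,0.03],0.0],[[0.0002,-0.0004,0.0001],[0,0,0.06],0.0]]' >/dev/null;q
python3 -m pendant '[[[0,0,0.00005],[0,0,0.03],0.0],[[0,0,0.0001],[0,0,0.06],0.0]]' >/dev/null;q
python3 -m pendant '[[[0,0,0.00005],[0,0,0.03],0.0],[[0,0,0.0001],[0,0,0.06],0.0]]' >/dev/null;q
python3 -m pendant '[[[0,0,0.00005],[0,0,0.03],0.0],[[0,0,0.0001],[0,0,0.06],0.0]]' >/dev/null;q
```

```text
t 14.02 p [626.98 148.7  325.8 ] rpy [3.1397e+00 1.0000e-03 1.9718e+00] F [-1.36 -0.49  8.5 ] M [-0.153  0.566  0.162] w 18.08 j6 -0.287
t 14.18 p [626.97 148.72 325.7 ] rpy [3.1397e+00 9.0000e-04 1.9118e+00] F [-2.18  0.17  9.59] M [-0.155  0.634  0.155] w 17.7 j6 -0.227
t 14.35 p [626.94 148.67 325.66] rpy [3.1397e+00 8.0000e-04 1.8518e+00] F [-2.18  0.31  9.79] M [-0.19   0.672  0.182] w 17.77 j6 -0.167
t 14.52 p [626.94 148.69 325.61] rpy [3.1397e+00 8.0000e-04 1.7919e+00] F [-3.11 -0.95  9.87] M [-0.241  0.717  0.175] w 17.81 j6 -0.107
```

```bash
q(){ python3 -c "from st import *;st()"; }
python3 -m pendant '[[[-0.0001,-0.0002,0.00005],[0,0,0.03],0.0],[[-0.0001,-0.0005,0.0001],[0,0,0.06],0.0]]' >/dev/null;q
python3 -m pendant '[[[0,0,0.00005],[0,0,0.03],0.0],[[0,0,0.0001],[0,0,0.06],0.0]]' >/dev/null;q
python3 -m pendant '[[[0,0,0.00005],[0,0,0.03],0.0],[[0,0,0.0001],[0,0,0.06],0.0]]' >/dev/null;q
python3 -m pendant '[[[0,0,0.00005],[0,0,0.03],0.0],[[0,0,0.0001],[0,0,0.06],0.0]]' >/dev/null;q
```

```text
t 14.68 p [626.55 148.51 325.59] rpy [3.1391e+00 5.0000e-04 1.7319e+00] F [-1.72  0.19  8.57] M [-0.102  0.534  0.248] w 17.63 j6 -0.047
t 14.85 p [626.55 148.56 325.57] rpy [3.1390e+00 4.0000e-04 1.6721e+00] F [-2.69  0.16 10.18] M [-0.172  0.659  0.302] w 18.32 j6 0.013
t 15.02 p [626.54 148.56 325.55] rpy [3.1390e+00 2.0000e-04 1.6122e+00] F [-2.96 -0.26 10.94] M [-0.133  0.761  0.314] w 17.49 j6 0.073
t 15.18 p [626.5  148.59 325.49] rpy [3.1391e+00 1.0000e-04 1.5522e+00] F [-2.08 -0.06 11.17] M [-0.056  0.783  0.336] w 17.68 j6 0.133
```

The torque rose from 0.165 to 0.336 N·m, which is about 120 N on the blade and within the target. I'll hold briefly.

```bash
q(){ python3 -c "from st import *;st()"; }
python3 -m pendant '[[[0,0,0],[0,0,0],0.0],[[0,0,0],[0,0,0],0.0]]' >/dev/null;q
python3 -m pendant '[[[0,0,0],[0,0,0],0.0],[[0,0,0],[0,0,0],0.0]]' >/dev/null;q
python3 -m pendant '[[[0,0,0],[0,0,-0.03],0.0],[[0,0,0],[0,0,-0.06],0.0]]' >/dev/null;q
```

```text
t 15.35 p [626.49 148.58 325.49] rpy [3.1391 0.     1.5535] F [-2.52  0.18 11.32] M [-0.143  0.802  0.286] w 17.89 j6 0.131
t 15.52 p [626.49 148.58 325.48] rpy [3.1391e+00 1.0000e-04 1.5536e+00] F [-2.23 -0.07 10.92] M [-0.116  0.776  0.27 ] w 18.0 j6 0.131
t 15.68 p [626.51 148.55 325.5 ] rpy [3.1390e+00 1.0000e-04 1.6144e+00] F [-3.01 -1.12 11.07] M [-0.167  0.772 -0.009] w 18.03 j6 0.07
```

The torque is released. I'll lift out and check the force.

```bash
q(){ python3 -c "from st import *;st()"; }
python3 -m pendant '[[[-0.0001,-0.0006,-0.001],[0,0,0],0.0],[[-0.0001,-0.0006,-0.003],[0,0,0],0.0],[[-0.0001,-0.0006,-0.005],[0,0,0],0.0]]' >/dev/null;q
python3 -m pendant '[[[0,0,-0.003],[0,0,0],0.0],[[0,0,-0.007],[0,0,0],0.0],[[0,0,-0.012],[0,0,0],0.0],[[0,0,-0.017],[0,0,0],0.0],[[0,0,-0.025],[0,0,0],0.0],[[0,0,-0.035],[0,0,0],0.0],[[0,0,-0.048],[0,0,0],0.0],[[0,0,-0.055],[0,0,0],0.0],[[0,0,-0.055],[0,0,0],0.0],[[0,0,-0.055],[0,0,0],0.0]]' >/dev/null;q
```

```text
t 15.93 p [625.7  148.36 326.15] rpy [-3.1386e+00  3.0000e-04  1.6125e+00] F [  4.14   1.02 -21.94] M [ 0.117 -1.008  0.073] w 17.85 j6 0.072
t 16.77 p [625.58 148.47 384.96] rpy [ 3.1400e+00 -2.0000e-04  1.6128e+00] F [-0.22  0.36 -3.78] M [-0.142  0.049 -0.043] w 17.74 j6 0.072
```

The key resisted at about 22 N and then came free, and it is still held. I'll travel back over the stand, returning to the original yaw of 2.853.

```bash
python3 -m pendant '[[[-0.0012,-0.017,0],[0,0,-0.1],0.0],[[-0.003,-0.04,0],[0,0,-0.2],0.0],[[-0.0047,-0.065,0],[0,0,-0.3],0.0],[[-0.0066,-0.09,0],[0,0,-0.4],0.0],[[-0.0084,-0.115,0],[0,0,-0.5],0.0],[[-0.01,-0.14,0],[0,0,-0.6],0.0],[[-0.0115,-0.158,0],[0,0,-0.7],0.0],[[-0.0124,-0.17,0],[0,0,-0.8],0.0],[[-0.0124,-0.17,0],[0,0,-0.9],0.0],[[-0.0124,-0.17,0],[0,0,-1.0],0.0]]' >/dev/null
python3 -m pendant '[[[0,0,0],[0,0,-0.1],0.0],[[0,0,0],[0,0,-0.2],0.0],[[0,0,0],[0,0,-0.24],0.0],[[0,0,0],[0,0,-0.24],0.0],[[0,0,0],[0,0,-0.24],0.0]]' >/dev/null
python3 -c "from st import *;to(456,129,330)"
```

```text
t 18.02 p [456.18 128.93 383.68] rpy [-3.1414e+00 -7.0000e-04  2.8513e+00] F [-0.26 -0.33 -2.83] M [ 0.011 -0.052  0.028] w 17.69 j6 -1.167
tool shift mm [1.500e-01 3.000e-02 5.368e+01]
```

```bash
python3 -m pendant '[[[0,0,0.007],[0,0,0],0.0],[[0,0,0.0133],[0,0,0],0.0],[[0,0,0.0133],[0,0,0],0.0],[[0,0,0.0133],[0,0,0],0.0]]' >/dev/null
python3 - <<'E'
from st import *
from plant import capture
from h import *
st(); S=capture("side");T=capture("top"); A=np.load("side1.npz")["color"]; 
g=lambda im,x,y,w:cv2.resize(im[y:y+w,x:x+w,::-1],(400,400),interpolation=cv2.INTER_CUBIC)
cv2.imwrite("pics/e.png",np.vstack([np.hstack([g(S["color"],331,227,80),g(A,331,227,80)])]))
d=np.abs(S["color"].astype(int)-A).max(2)[270:330,280:330]; print("knife/clamp side diff px>60:",(d>60).sum())
def knife(im):
    h=cv2.cvtColor(im[200:270,200:320],cv2.COLOR_RGB2HSV); return h
d=np.abs(T["color"].astype(int)-np.load("top1.npz")["color"]).max(2)[205:265,200:315]; print("top diff",(d>60).sum())
E
```

```text
t 18.35 p [456.19 128.93 369.97] rpy [-3.1410e+00 -1.5000e-03  2.8524e+00] F [ 0.92 -0.65 -2.49] M [-0.003 -0.01  -0.022] w 17.78 j6 -1.168
knife/clamp side diff px>60: 0
top diff 7
```

View pics/e.png

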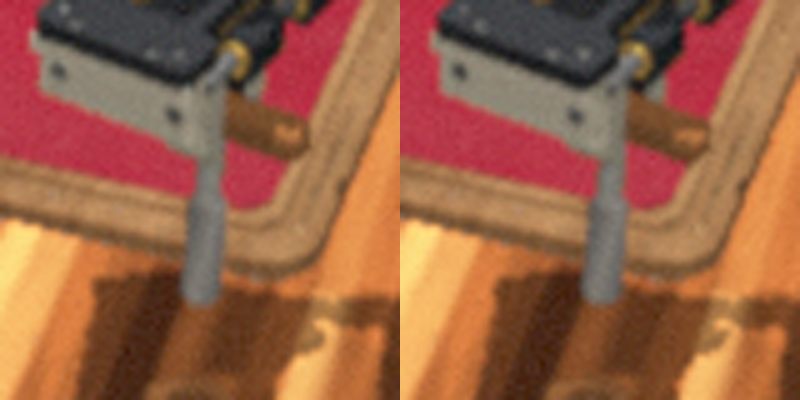

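The key hangs in the hand as it did after the first lift (tip at crop (201,300) in both pictures), and the knife and clamp haven't moved. I'll lower into the well.

```bash
q(){ python3 -c "from st import *;st()"; }
python3 -m pendant '[[[0.0001,0.0001,0.02],[0,0,0],0.0],[[0.0001,0.0001,0.04],[0,0,0],0.0],[[0.0001,0.0001,0.058],[0,0,0],0.0],[[0.0001,0.0001,0.06],[0,0,0],0.0],[[0.0001,0.0001,0.06],[0,0,0],0.0]]' >/dev/null;q
python3 -m pendant '[[[0,0,0.003],[0,0,0],0.0],[[0,0,0.006],[0,0,0],0.0],[[0,0,0.008],[0,0,0],0.0],[[0,0,0.008],[0,0,0],0.0]]' >/dev/null;q
```

```text
t 18.87 p [456.21 129.06 310.25] rpy [-3.1409e+00 -1.9000e-03  2.8527e+00] F [-0.23 -0.26 -2.92] M [ 0.029 -0.046  0.029] w 17.86 j6 -1.168
t 19.2 p [456.32 129.09 302.91] rpy [3.1413e+00 4.0000e-04 2.8528e+00] F [ 0.34  0.4  -3.69] M [-0.048 -0.018 -0.005] w 17.3 j6 -1.168
```

```bash
q(){ python3 -c "from st import *;st()"; }
python3 -m pendant '[[[0,0,0.001],[0,0,0],0.0],[[0,0,0.003],[0,0,0],0.0],[[0,0,0.003],[0,0,0],0.0]]' >/dev/null;q
python3 -m pendant '[[[0,0,0.002],[0,0,0],0.0],[[0,0,0.004],[0,0,0],0.0],[[0,0,0.004],[0,0,0],0.0]]' >/dev/null;q
```

```text
t 19.45 p [456.23 129.07 299.55] rpy [-3.1416e+00 -2.0000e-04  2.8529e+00] F [ 0.38 -0.36 -3.33] M [0.013 0.021 0.028] w 18.03 j6 -1.168
t 19.7 p [456.17 129.04 295.3 ] rpy [-3.1414e+00 -7.0000e-04  2.8527e+00] F [-0.44 -0.14 -3.29] M [-0.025 -0.054 -0.035] w 17.5 j6 -1.168
```

Inside the well and no contact force.

```bash
q(){ python3 -c "from st import *;st()"; }
python3 -m pendant '[[[0,0,0.004],[0,0,0],0.0],[[0,0,0.009],[0,0,0],0.0],[[0,0,0.014],[0,0,0],0.0],[[0,0,0.018],[0,0,0],0.0],[[0,0,0.02],[0,0,0],0.0],[[0,0,0.02],[0,0,0],0.0]]' >/dev/null;q
python3 -m pendant '[[[0,0,0.001],[0,0,0],0.0],[[0,0,0.002],[0,0,0],0.0],[[0,0,0.002],[0,0,0],0.0]]' >/dev/null;q
python3 -m pendant '[[[0,0,0.001],[0,0,0],0.0],[[0,0,0.002],[0,0,0],0.0],[[0,0,0.002],[0,0,0],0.0]]' >/dev/null;q
```

```text
t 20.2 p [456.14 129.05 275.02] rpy [-3.1412e+00 -1.2000e-03  2.8528e+00] F [-0.37 -0.14 -2.42] M [ 0.018  0.049 -0.025] w 17.79 j6 -1.168
t 20.45 p [456.31 129.08 273.69] rpy [3.1415e+00 1.0000e-04 2.8529e+00] F [-0.27 -0.2  -2.83] M [ 0.042 -0.049 -0.005] w 17.95 j6 -1.168
t 20.7 p [456.25 129.07 271.61] rpy [ 3.1415e+00 -1.0000e-04  2.8528e+00] F [ 0.09 -0.08 -3.56] M [ 0.024 -0.031  0.003] w 18.12 j6 -1.168
```

```bash
q(){ python3 -c "from st import *;st()"; }
python3 -m pendant '[[[0,0,0.0008],[0,0,0],0.0],[[0,0,0.0008],[0,0,0],0.0]]' >/dev/null;q
python3 -m pendant '[[[0,0,0],[0,0,0],0.03],[[0,0,0],[0,0,0],0.04],[[0,0,0],[0,0,0],0.06],[[0,0,0],[0,0,0],0.0918],[[0,0,0],[0,0,0],0.0918],[[0,0,0],[0,0,0],0.0918],[[0,0,0],[0,0,0],0.0918],[[0,0,0],[0,0,0],0.0918],[[0,0,0],[0,0,0],0.0918],[[0,0,0],[0,0,0],0.0918]]' >/dev/null;q
python3 -m pendant '[[[0,0,0],[0,0,0],0.0918],[[0,0,0],[0,0,0],0.0918],[[0,0,0],[0,0,0],0.0918],[[0,0,0],[0,0,0],0.0918],[[0,0,0],[0,0,0],0.0918]]' >/dev/null;q
```

```text
t 20.87 p [456.35 129.08 270.97] rpy [3.1414e+00 2.0000e-04 2.8528e+00] F [-0.17 -0.44 -3.79] M [0.012 0.    0.012] w 17.72 j6 -1.168
t 21.7 p [456.28 129.08 270.92] rpy [ 3.1415 -0.      2.8528] F [ 0.32 -0.16 -0.36] M [ 0.04  -0.025  0.008] w 79.98 j6 -1.168
t 22.12 p [456.3  129.08 270.93] rpy [3.1415 0.     2.8528] F [-0.78 -0.01  0.67] M [-0.048 -0.085 -0.006] w 91.79 j6 -1.168
```

Released. I'll retreat upward, then aside towards the start pose so the cameras can see everything.

```bash
python3 -m pendant '[[[0,0,-0.02],[0,0,0],0.0918],[[0,0,-0.05],[0,0,0],0.0918],[[0,0,-0.09],[0,0,0],0.0918],[[0,0,-0.12],[0,0,0],0.0918],[[0,0,-0.13],[0,0,0],0.0918],[[0,0,-0.13],[0,0,0],0.0918]]' >/dev/null
python3 -m pendant '[[[0.03,0.02,0],[0,0,0],0.0918],[[0.07,0.045,0],[0,0,0],0.0918],[[0.11,0.07,0],[0,0,0],0.0918],[[0.145,0.095,0],[0,0,0],0.0918],[[0.18,0.115,0],[0,0,0],0.0918],[[0.215,0.14,0],[0,0,0],0.0918],[[0.25,0.16,0],[0,0,0],0.0918],[[0.28,0.18,0],[0,0,0],0.0918],[[0.29,0.19,0],[0,0,0],0.0918],[[0.29,0.19,0],[0,0,0],0.0918]]' >/dev/null
python3 - <<'E'
from st import *
from plant import capture
from h import *
st(); S=capture("side");T=capture("top"); A=np.load("side0.npz")["color"];B=np.load("top0.npz")["color"]
print(blob(T["color"],(240,295,262,312),(0,0,200),(40,150,255)), blob(S["color"],(360,272,380,290),(0,0,170),(40,110,255)))
print("top diff knife",(np.abs(T["color"].astype(int)-B).max(2)[205:265,200:315]>60).sum(),"board",(np.abs(T["color"].astype(int)-B).max(2)[130:345,315:490]>60).sum())
g=lambda im,x,y,w:cv2.resize(im[y:y+w,x:x+w,::-1],(400,400),interpolation=cv2.INTER_CUBIC)
cv2.imwrite("pics/f.png",np.hstack([g(S["color"],270,210,160),g(T["color"],195,190,140)]))
E
```

```text
t 23.45 p [229.87 396.05 399.44] rpy [-3.1403e+00 -1.8000e-03  2.8573e+00] F [-0.75 -1.02 -0.23] M [-0.026  0.006 -0.03 ] w 92.07 j6 -0.41
[(17, [248.0, 302.0], [6, 5, 5, 5])] [(13, [370.69, 281.0], [9, 8, 5, 3])]
top diff knife 3 board 0
```

View pics/f.png

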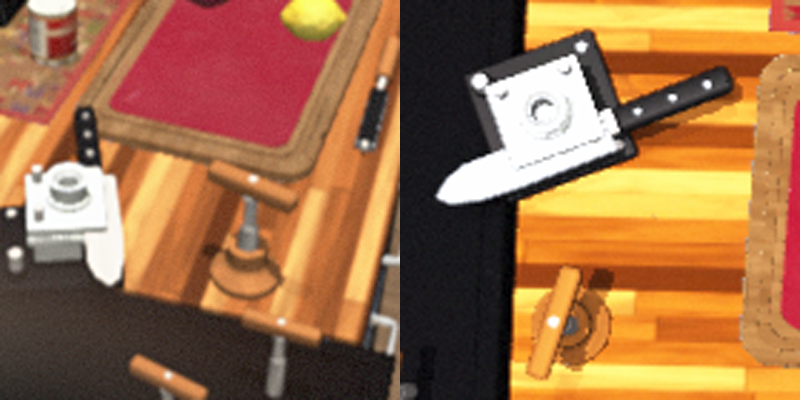

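The key stands upright in its stand with its dot within 0.4 px of the start in both views. The knife and the other things are unchanged, and the robot is clear. Handing in.

```bash
python3 -m pendant '[[[0,0,0],[0,0,0],0.0918],[[0,0,0],[0,0,0],0.0918]]' >/dev/null; python3 -c "from plant import close_job;print(close_job())"
```

```text
the job is handed in; nothing more can be done
None
```

The clamp is tightened on the blade, the key is back upright in its stand, and I handed the job in at about 24 s of the allowed 67. The interface reports no verdict.

- **Seating:** The key touched the socket rim lightly, with about 9 N at most while pressing and turning on the rim. After about 0.4 rad of clockwise turning it dropped roughly 9.3 mm to the socket floor.
- **Tightening:** The screw turned freely at about 0.165 N·m. I stopped at about 0.34 N·m while turning, with 0.27–0.29 N·m at rest. That should squeeze the blade with roughly 100–130 N. I inferred this force from the torque, because I could not measure it directly.
- **Withdrawal:** The key stuck slightly in the socket, with about 22 N read during the pull, and then came free without slipping in the grip.
- **Last checks:** The key's bar marker is within 0.4 px of where it began in both views, so the key stands as it did at the start. The knife and sharpener, and the chopping-board area with the onion and lemon, are unchanged in the top view. I did not compare the mug before and after. The gripper is open and clear of everything. None of these checks failed or disagreed.

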